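# Count the round screw caps into the counting tray's trough and shut its cover

## Robot

A 6-joint arm with a two-finger parallel gripper is mounted at the origin on a cart in front of the work surface, level with it; the furniture and walls round the work are solid. World frame = base frame: x ahead of the robot, y to its left, z up, the work surface at z = 0. Lengths are in m, angles in rad, forces in N, time in s.
With the tool pointing down it reaches from about 0.35 to 0.775 m from the base axis. Payload 5.5 kg.
Tool frame: the origin (TCP) lies at the very end of the fingers, on their centre line; the grasp point (between the pads) lies 19 mm behind it; z points along the fingers, y is the line along which they close (so a half turn about z gives the same grasp; the last joint's range is limited). The gripper opens to 85 mm and grips with 20 to 120 N. Pads are 22 mm wide; open, the fingers measure 114 mm over their backs; the gripper's body (76 mm by 85 mm) begins 54 mm behind the grasp point. The pads swing forward as they close: fully open they stand 13 mm farther back than shut.
Start: joints at [1.2, 0.313, 0.046, 1.304, 0, 1.431], TCP at [0.132, 0.56, 0.231] pointing down, gripper open.
Joint ranges: [-2.76, 2.76], [-0.86, 1.69], [-1.03, 1.26], [-2.2, 2.34], [-1.47, 1.5], [-3.14, 3.14]. Speed limits (rad/s): [2.57, 2.57, 3.14, 3.14, 3.14, 3.14].

## Interface

Orientations are given as a unit quaternion [w, x, y, z].
In Python, from workcell import env, imaging, ticket gives the robot as it stands. The module is installed in compiled form; this text tells all that it offers.
- The arm moves only by the tool apply_moves, never from a script. Its argument "rows" is a list of rows, each an object with "xyz": the shift along the tool's x, y, z in mm, a list of three; "turn": the turn, a rotation vector about the tool's x, y, z in rad, a list of three; "grip": the opening, from 0 (shut) to 1 (fully open). A call has 1 to 12 rows; each row is the pose to reach, as a shift and turn from the pose commanded when the call began, along the tool's axes at that moment; what a row does not reach only later rows make up. A row lasts 1/12 s, in which the tool goes at most 41.7 mm and 7.16 degrees, less where a joint would pass 70% of its speed; a pose out of reach is approached as far as the arm can. A call with a gripper value outside its range is refused whole. The fingers move at their own pace and stop on an object; "force" is the grip in N (left out, the last holds). Time passes only in rows, so rows that repeat a pose let the fingers close. It gives the time, the measured TCP pose, the force, the opening and the grip force at its end, in the units of the state.
- env.get_state(): the state, without advancing time (a new reading comes with each control period).
- imaging.read_camera(name): name is "side" or "top" or "wrist"; returns a dict with "color" (400x640x3 uint8, blue, green, red), "z_map" (400x640 float32, m along the optical axis (not along the pixel's ray), 0 where there is no reading), "camera_matrix" (3x3 intrinsics, pixels), "view" (4x4, takes a point from world to camera coordinates). Camera axes: x right, y down, z forward; pixel columns grow to the right and rows downward; lengths in m; the calibration is good to about 2 mm. A picture is of the moment at which its call begins.
- ticket.hand_in(): hands the job in; it is judged then, once.
The state is a dict: "clock": time; "joint_pos": joint angles; "qvel": joint speeds; "tau": joint torques, N m; "tcp_pos": TCP position; "orientation": TCP orientation; "wrist_force": force on the tool from outside, world axes, zero at the start; "ft_torque": the same for the moment, N m; "finger_gap": finger opening in m; "grip_force": force on a finger pad.
Only numpy, scipy, OpenCV 4.12 (cv2) and the standard library are available. Lean on these libraries where they do the work, as an engineer would, in place of code of your own. Each camera call takes 0.05 s, during which the arm holds its last target. There are 200 camera calls.

## Task

With your fingertips sweep the three round screw caps across the counting tray's deck, over its open edge, into the trough along its right side; push them gently along and never pinch or lift them, and leave the two tall square caps standing where they are. Then push the trough's hinged cover over and press it down until it lies flat and shut, and come away. Do not disturb the bottles and jars round the tray.

Things in the scene. Friction and masses are not known exactly. Their poses are not given: they have to be found in the camera images.
- tray: Fixed metal counting tray, 228 mm (its x) by 240 mm (its y) in plan, on the worktop. Origin: on the worktop under its middle; x points away from the robot, y to the left (yaw within 0.25 rad), z up. Deck: flat, top at z = 34 mm, x = -110 to 110, y = -67 to 118 mm; a rim 4 mm thick, 8 mm above the deck, on its far, near and left sides. Its right edge is open and drops into the trough.
- deck_edge (a point): Middle of the deck's open right edge, where the deck (z = 34 mm) drops straight into the trough: tray x = 0, y = -67 mm. The edge runs along tray x.
- trough (a point): Middle of the trough's floor. The trough runs along the tray's whole right side, open on top: inner tray y = -114 to -67 mm, x = -110 to 110 mm, floor at z = 5 mm, outer right wall up to z = 34 mm (the near end wall is lower, to z = 22 mm, with a pouring lip).
- cover (a joint): Hinge of the trough's cover, rad: 0 = shut, flat over the trough; it starts open at 1.6 to 1.95, past upright, leaning away from the deck (stop at 2.05). Axis along tray x at tray y = -119.5 mm, z = 35.5 mm. The friction hinge (about 0.05 N m, 1 N at the free edge) stays wherever it is left, so the cover must be pushed the whole way down.
- cover_edge (a point): Middle of the cover's free edge, 57.5 mm from the hinge axis. Cover: metal plate 216 mm (tray x) by 57 mm, 2.5 mm thick, with a 5 mm fold and a 50 mm wide finger tab at the middle of the free edge that sticks out a further 8 mm. Shut, the plate's top is at z = 37 mm and the fold's and tab's at z = 42 mm.
- cap_1: Round black screw cap, solid, 24 mm in diameter, 12 mm high, about 14 g, lying flat on the deck. Origin: centre of its underside; z up.
- cap_2: Round black screw cap, solid, 24 mm in diameter, 12 mm high, about 14 g, lying flat on the deck. Origin: centre of its underside; z up.
- cap_3: Round black screw cap, solid, 24 mm in diameter, 12 mm high, about 14 g, lying flat on the deck. Origin: centre of its underside; z up.
- square_1: Tall square black spray cap, 21 x 21 x 28 mm high, about 25 g, standing on the deck among the round caps; to be left alone. Origin: centre of its underside; z up. Along tray x the five caps stand about 42 mm apart, in any order; along tray y they lie from -35 to +58 mm.
- square_2: Tall square black spray cap, 21 x 21 x 28 mm high, about 25 g, standing on the deck among the round caps; to be left alone. Origin: centre of its underside; z up. Along tray x the five caps stand about 42 mm apart, in any order; along tray y they lie from -35 to +58 mm.
- beaker: Clear 50 ml beaker, 46 mm across, 58 mm high, on the worktop near right of the tray; bystander. Origin: centre of underside.
- bottle_a: Dark dropper bottle, 28 mm across, 93 mm high, on the worktop left of the tray; bystander. Origin: centre of underside.
- bottle_b: The other dark dropper bottle left of the tray, same size; bystander. Origin: centre of underside.
- flacon: Square black spray flacon with its cap on, 30 x 30 x 92 mm, left of the tray; bystander. Origin: centre of underside.
- balm_jar: Wide black jar with lid, 46 mm across, 40 mm high, right of and beyond the tray; bystander. Origin: centre of underside.

How it is judged:
On the way:
1. all three round caps lie in the trough, the square caps still stand on the deck, the cover is still open (x of cap_1 in the frame of tray between -0.112 and 0.112 m and y of cap_1 in the frame of tray between -0.115 and -0.066 m and z of each of cap_1, cap_2, cap_3 in the frame of tray below 0.03 m and x of cap_2 in the frame of tray between -0.112 and 0.112 m and y of cap_2 in the frame of tray between -0.115 and -0.066 m and x of cap_3 in the frame of tray between -0.112 and 0.112 m and y of cap_3 in the frame of tray between -0.115 and -0.066 m and distance of each of square_1, square_2 from where it was at the start of the episode below 0.015 m and angle between each of square_1, square_2's own z axis and vertical below 0.1 rad and value of joint cover above 1 rad), for 0.2 s.
At the end, for the whole second after the job is handed in: All three round caps lie in the trough below deck level, the cover is shut (joint below 0.05 rad), the two square caps stand upright on the deck within 15 mm of where they started, and everything is at rest (x of cap_1 in the frame of tray between -0.112 and 0.112 m and y of cap_1 in the frame of tray between -0.115 and -0.066 m and z of each of cap_1, cap_2, cap_3 in the frame of tray below 0.03 m and x of cap_2 in the frame of tray between -0.112 and 0.112 m and y of cap_2 in the frame of tray between -0.115 and -0.066 m and x of cap_3 in the frame of tray between -0.112 and 0.112 m and y of cap_3 in the frame of tray between -0.115 and -0.066 m and distance of each of square_1, square_2 from where it was at the start of the episode below 0.015 m and angle between each of square_1, square_2's own z axis and vertical below 0.1 rad and linear speed of each of cap_1, cap_2, cap_3, square_1, square_2 below 0.01 m/s and value of joint cover below 0.05 rad); the robot touches nothing.
It fails at once if a round cap or a square cap is lifted (more than 20 mm above the deck) (z of any of cap_1, cap_2, cap_3, square_1, square_2 in the frame of tray above 0.054 m).
It fails at once if a round cap is pinched or pressed hard (the fingers load it with more than 15 N) (contact force between the fingers and cap_1 above 15 N or contact force between the fingers and cap_2 above 15 N or contact force between the fingers and cap_3 above 15 N).
It fails at once if a square cap is shoved more than 15 mm or tipped over (distance of any of square_1, square_2 from where it was at the start of the episode above 0.015 m or angle between any of square_1, square_2's own z axis and vertical above 0.5 rad).
It fails at once if a bottle, beaker or jar round the tray is moved more than 20 mm or tipped (distance of any of beaker, bottle_a, bottle_b, flacon, balm_jar from where it was at the start of the episode above 0.02 m or angle between any of beaker, bottle_a, bottle_b, flacon, balm_jar's own z axis and vertical above 0.5 rad).
It also fails if it takes over 54 s, if anything falls off the work surface, if the arm or the gripper's body presses on something with over 40 N, if the wrist force passes 120 N, or if a joint passes its speed limit or range.

## Working session

There is one attempt and no reset: what is moved stays moved. The work goes in short steps, Python scripts to look and compute and a tool call to move; the robot and the scene stay as the last step left them, time stands still between calls to the robot, and variables do not carry over. Pictures are saved under pics/ and viewed, at most 10 in all, crops included, and the job is handed in when it is done.

Besides the shell and the picture viewer there is one more tool, called after "Call:" as name(argument=value, ...), one argument or row to a line, values as JSON. apply_moves: Moves the arm, as the interface text tells. Its arguments: {"type":"object","properties":{"rows":{"type":"array"},"force":{"type":"number"}},"required":["rows"]}

```bash
mkdir -p pics
cat > h.py <<'E'
import numpy as np,cv2
from workcell import env,imaging,ticket
from scipy.spatial.transform import Rotation as R
def cloud(c):
    K=c["camera_matrix"];z=c["z_map"];v,u=np.indices(z.shape)
    p=np.stack([(u-K[0,2])/K[0,0]*z,(v-K[1,2])/K[1,1]*z,z],-1)
    T=np.linalg.inv(c["view"]);w=p@T[:3,:3].T+T[:3,3];w[z==0]=np.nan
    return w
def ray(c,u,v,h):
    T=np.linalg.inv(c["view"]);K=c["camera_matrix"]
    d=T[:3,:3]@np.linalg.solve(K,[u,v,1.]);o=T[:3,3];return o+d*(h-o[2])/d[2]
def rot():
    s=env.get_state();q=s["orientation"];return np.array(s["tcp_pos"]),R.from_quat([q[1],q[2],q[3],q[0]]).as_matrix()
E
python3 - <<'E'
from h import *
c=imaging.read_camera("top");np.savez("top0.npz",**c);cv2.imwrite("pics/t0.png",c["color"])
d=imaging.read_camera("side");cv2.imwrite("pics/s0.png",d["color"])
print(env.get_state());print(rot()[1].round(3));print(np.linalg.inv(c["view"]).round(3),c["camera_matrix"])
E
```

```text
{'clock': 0.1, 'joint_pos': array([ 1.20041848e+00,  3.13937848e-01,  4.51026064e-02,  1.30360058e+00,
       -8.95753671e-06,  1.43119467e+00]), 'qvel': array([-0.00132771, -0.00082171,  0.0028591 , -0.0005157 , -0.00038786,
        0.00076039]), 'tau': array([ 3.62004837e-03, -4.81723881e+01,  2.99244314e+01,  1.27207351e-02,
       -6.32123397e-05,  2.76363508e-06]), 'tcp_pos': array([0.13136976, 0.55932886, 0.230495  ]), 'orientation': array([-2.02435540e-04,  1.15132167e-01,  9.93349844e-01, -7.94371673e-04]), 'wrist_force': array([-0.17557142,  0.56079516,  0.24433579]), 'ft_torque': array([0.00502131, 0.04060954, 0.04865243]), 'grip_force': 0.0, 'finger_gap': 0.08531572717898113}
[[-0.973  0.229 -0.001]
 [ 0.229  0.973 -0.002]
 [ 0.    -0.002 -1.   ]]
[[-0.015 -0.986  0.167  0.371]
 [-1.     0.018  0.018 -0.072]
 [-0.02  -0.166 -0.986  1.296]
 [ 0.     0.     0.     1.   ]] [[481.43889954   0.         330.54850948]
 [  0.         481.43889954 196.40333618]
 [  0.           0.           1.        ]]
```

View pics/t0.png

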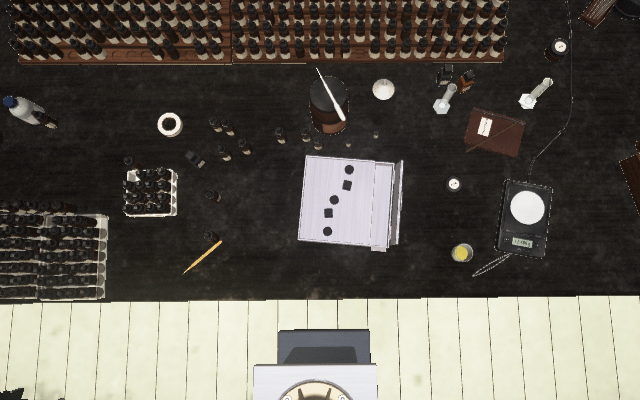

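View pics/s0.png

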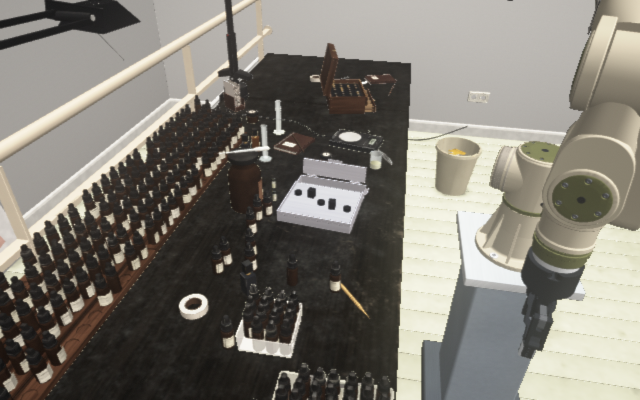

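The top view shows the tray at px (300–403, 155–250). The caps, far to near, are round (348,170), square (347,185), round (334,200), square (328,213) and round (327,231). The open cover is at the right, column ~398. The side view agrees.

Run:
```python
from h import *
c=dict(np.load("top0.npz"));img=c["color"];w=cloud(c)
x0,y0=285,145
cr=img[y0:262,x0:415];cv2.imwrite("pics/z0.png",cv2.resize(cr,None,fx=5,fy=5,interpolation=cv2.INTER_CUBIC))
g=cv2.cvtColor(img,cv2.COLOR_BGR2GRAY)
m=np.zeros_like(g);m[y0:262,x0:415]=(g[y0:262,x0:415]>110)*255
n,l,st,ce=cv2.connectedComponentsWithStats(m);k=1+np.argmax(st[1:,4]);
cnt,_=cv2.findContours((l==k).astype(np.uint8),cv2.RETR_EXTERNAL,cv2.CHAIN_APPROX_NONE)
ct=max(cnt,key=cv2.contourArea);print(st[k]);ap=cv2.approxPolyDP(ct,3,True)[:,0];print([(tuple(map(int,p)),ray(c,*p,.034)[:2].round(4).tolist(),w[p[1],p[0]].round(3).tolist()) for p in ap])
hull=np.zeros_like(g);cv2.fillPoly(hull,[ct],255)
b=((hull>0)&(g<80)).astype(np.uint8)
n,l,st,ce=cv2.connectedComponentsWithStats(b)
for i in range(1,n):
  if st[i,4]>20:
    u,v=ce[i];z=np.nanmedian(w[l==i][:,2]);pts=np.argwhere(l==i)[:,::-1].astype(np.float32)
    print(ce[i].round(1),st[i],z.round(3),ray(c,u,v,.046)[:2].round(4),ray(c,u,v,.062)[:2].round(4))
# depth profile across the tray at one row
for v in (175,200,230): print(v,[(u,*(1e3*w[v,u]).round(0)) for u in range(364,412,3)])
```

```text
[ 298  155   98   97 7506]
[((306, 155), [0.699, 0.015], [0.697, 0.014, 0.043]), ((298, 239), [0.4727, 0.0374], [0.472, 0.037, 0.045]), ((368, 245), [0.454, -0.1455], [0.453, -0.145, 0.045]), ((371, 250), [0.4409, -0.1529], [0.441, -0.153, 0.031]), ((385, 251), [0.4378, -0.1892], [0.438, -0.189, 0.033]), ((391, 237), [0.4739, -0.2061], [0.473, -0.204, 0.05]), ((394, 163), [0.6722, -0.2212], [0.672, -0.221, 0.037])]
[348.7 169.1] [345 165   9   9  60] 0.046 [ 0.6551 -0.0992] [ 0.6515 -0.0989]
[346.7 184.8] [343 180   9  10  66] 0.063 [ 0.6128 -0.093 ] [ 0.6097 -0.0927]
[333.8 199.4] [330 196   9   8  56] 0.046 [ 0.5741 -0.0581] [ 0.5715 -0.0583]
[328.1 212.8] [325 209   8   9  60] 0.062 [ 0.5391 -0.0427] [ 0.5369 -0.0431]
[327.  230.9] [323 227   9   9  61] 0.046 [ 0.4916 -0.0394] [ 0.4901 -0.0398]
175 [(364, np.float64(640.0), np.float64(-140.0), np.float64(36.0)), (367, np.float64(641.0), np.float64(-148.0), np.float64(35.0)), (370, np.float64(641.0), np.float64(-156.0), np.float64(34.0)), (373, np.float64(640.0), np.float64(-164.0), np.float64(36.0)), (376, np.float64(647.0), np.fl
[... 2073 characters left out ...]
, (379, np.float64(496.0), np.float64(-178.0), np.float64(4.0)), (382, np.float64(496.0), np.float64(-186.0), np.float64(3.0)), (385, np.float64(496.0), np.float64(-194.0), np.float64(3.0)), (388, np.float64(494.0), np.float64(-200.0), np.float64(22.0)), (391, np.float64(491.0), np.float64(-206.0), np.float64(44.0)), (394, np.float64(488.0), np.float64(-210.0), np.float64(72.0)), (397, np.float64(486.0), np.float64(-215.0), np.float64(95.0)), (400, np.float64(495.0), np.float64(-234.0), np.float64(5.0)), (403, np.float64(495.0), np.float64(-243.0), np.float64(-1.0)), (406, np.float64(495.0), np.float64(-250.0), np.float64(2.0)), (409, np.float64(495.0), np.float64(-259.0), np.float64(-1.0))]
```

View pics/z0.png

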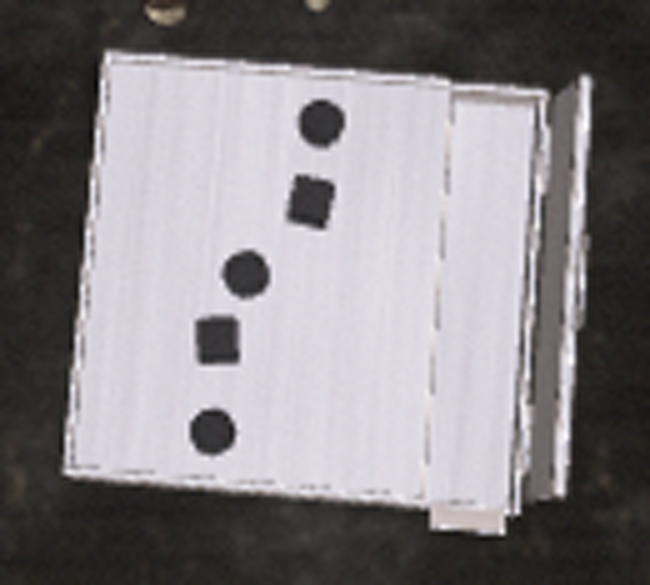

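Call:
apply_moves(
  rows=[
    {"xyz":[-483,-464,30],"turn":[0,0,-0.131],"grip":0},
    {"xyz":[-483,-464,30],"turn":[0,0,-0.131],"grip":0},
    {"xyz":[-483,-464,30],"turn":[0,0,-0.131],"grip":0},
    {"xyz":[-483,-464,30],"turn":[0,0,-0.131],"grip":0},
    {"xyz":[-483,-464,30],"turn":[0,0,-0.131],"grip":0},
    {"xyz":[-483,-464,30],"turn":[0,0,-0.131],"grip":0},
    {"xyz":[-483,-464,30],"turn":[0,0,-0.131],"grip":0},
    {"xyz":[-483,-464,30],"turn":[0,0,-0.131],"grip":0},
    {"xyz":[-483,-464,30],"turn":[0,0,-0.131],"grip":0},
    {"xyz":[-483,-464,30],"turn":[0,0,-0.131],"grip":0},
    {"xyz":[-483,-464,30],"turn":[0,0,-0.131],"grip":0},
    {"xyz":[-483,-464,30],"turn":[0,0,-0.131],"grip":0},
  ],
)

```text
clock: 1.1
tcp_pos: [0.403, 0.1393, 0.2088]
orientation: [0.0, 0.05, 0.999, 0.0]
wrist_force: [0.9, 0.9, -0.5]
finger_gap: -0.0
grip_force: 0.0
```

```bash
cat >> h.py <<'E'
C=np.array([.5723,-.0958,0]);T=R.from_euler('z',-.1).as_matrix()
def where():
    p,r=rot();s=env.get_state()
    print(round(s["clock"],2),"tray mm",((p-C)@T*1e3).round(1),"tool in tray",(T.T@r).round(3).tolist(),"F",(s["wrist_force"]@T).round(1),"gap",round(s["finger_gap"],4))
E
python3 -c "
from h import *;where()"
```

```text
1.1 tray mm [-191.9  217.   208.8] tool in tray [[-1.0, -0.0, 0.0], [-0.0, 1.0, 0.0], [-0.0, 0.0, -1.0]] F [ 0.8  1.  -0.5] gap -0.0
```

Call:
apply_moves(
  rows=[
    {"xyz":[-106,-132,20],"turn":[0,0,0],"grip":0},
    {"xyz":[-106,-132,60],"turn":[0,0,0],"grip":0},
    {"xyz":[-106,-132,80],"turn":[0,0,0],"grip":0},
    {"xyz":[-106,-132,109],"turn":[0,0,0],"grip":0},
    {"xyz":[-106,-132,140],"turn":[0,0,0],"grip":0},
    {"xyz":[-106,-132,140],"turn":[0,0,0],"grip":0},
    {"xyz":[-106,-132,140],"turn":[0,0,0],"grip":0},
    {"xyz":[-106,-132,140],"turn":[0,0,0],"grip":0},
  ],
)

```text
clock: 1.77
tcp_pos: [0.4931, -0.0007, 0.0675]
orientation: [-0.002, 0.051, 0.999, 0.0]
wrist_force: [0.5, 0.7, 0.4]
finger_gap: 0.0002
grip_force: 0.0
```

```bash
python3 -c "
from h import *;where();cv2.imwrite('pics/w1.png',imaging.read_camera('wrist')['color'])"
```

```text
1.77 tray mm [-88.3  86.7  67.5] tool in tray [[-1.0, 0.001, -0.005], [0.001, 1.0, 0.001], [0.005, 0.001, -1.0]] F [0.5 0.8 0.4] gap 0.0002
```

View pics/w1.png

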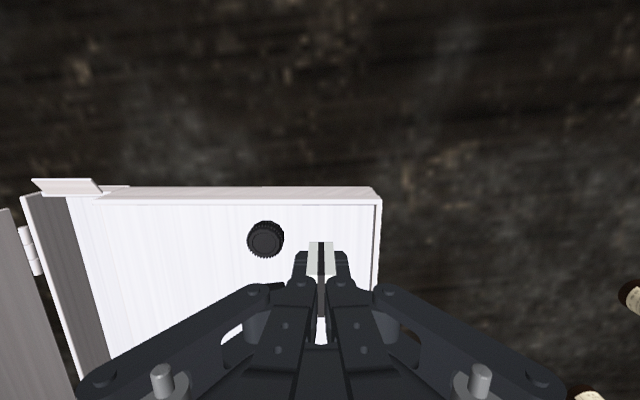

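The wrist view shows cap C at (265,240), in front of the closed fingertips at (321,260). The near rim is above them. I'll check the alignment with depth.

Run:
```python
from h import *
c=imaging.read_camera('wrist');w=(cloud(c)-C)@T*1e3;g=c["color"].max(2)
m=(g<70).astype(np.uint8);m[:,:235]=0;m[:,292:]=0;m[:212]=0;m[262:]=0
mm=m.astype(bool)&(w[...,2]>43)&(w[...,2]<49);p=w[mm];print(mm.sum(),np.median(p,0).round(1),p.min(0).round(1),p.max(0).round(1))
print("deck",w[225:240,180:220].reshape(-1,3)[:,2].mean(), "edge row240",[w[240,u].round(0).tolist() for u in range(50,110,6)])
print("tip pts",[w[v,u].round(0).tolist() for v,u in ((245,312),(245,332),(255,300),(255,345),(270,298))])
```

```text
861 [-88.2  50.8  45.5] [-98.7  39.   43.1] [-76.2  62.1  47.8]
deck nan edge row240 [[-79.0, -109.0, 27.0], [-77.0, -109.0, 24.0], [-74.0, -110.0, 18.0], [-73.0, -108.0, 15.0], [-70.0, -110.0, 8.0], [-68.0, -108.0, 6.0], [-68.0, -104.0, 5.0], [-69.0, -97.0, 7.0], [-68.0, -94.0, 5.0], [-68.0, -89.0, 4.0]]
tip pts [[-99.0, 83.0, 77.0], [-98.0, 94.0, 76.0], [-95.0, 77.0, 81.0], [-95.0, 101.0, 81.0], [-94.0, 77.0, 95.0]]
```

Call:
apply_moves(
  rows=[
    {"xyz":[0,0,20],"turn":[0,0,0],"grip":0},
    {"xyz":[0,0,29],"turn":[0,0,0],"grip":0},
    {"xyz":[0,-5,29],"turn":[0,0,0],"grip":0},
    {"xyz":[0,-11,29],"turn":[0,0,0],"grip":0},
    {"xyz":[0,-17,29],"turn":[0,0,0],"grip":0},
    {"xyz":[0,-24,29],"turn":[0,0,0],"grip":0},
    {"xyz":[0,-32,29],"turn":[0,0,0],"grip":0},
    {"xyz":[0,-40,29],"turn":[0,0,0],"grip":0},
    {"xyz":[0,-48,29],"turn":[0,0,0],"grip":0},
    {"xyz":[0,-56,29],"turn":[0,0,0],"grip":0},
    {"xyz":[0,-64,29],"turn":[0,0,0],"grip":0},
    {"xyz":[0,-70,29],"turn":[0,0,0],"grip":0},
  ],
)

```text
clock: 2.87
tcp_pos: [0.4879, -0.0714, 0.0399]
orientation: [-0.0, 0.05, 0.999, 0.0]
wrist_force: [-0.6, 0.2, 0.0]
finger_gap: 0.0
grip_force: 0.1
```

Run:
```python
from h import *
where();c=imaging.read_camera('wrist');w=(cloud(c)-C)@T*1e3;cv2.imwrite('pics/w2.png',c["color"])
m=(c["color"].max(2)<70)&(w[...,2]>42)&(w[...,2]<49)&(w[...,0]>-108)&(w[...,0]<-65)&(w[...,1]<60)
n,l,st,ce=cv2.connectedComponentsWithStats(m.astype(np.uint8))
for i in range(1,n):
  if st[i,4]>150: p=w[l==i];print(st[i],p.min(0).round(0),p.max(0).round(0))
```

```text
2.87 tray mm [-86.5  15.8  39.9] tool in tray [[-1.0, 0.001, -0.0], [0.001, 1.0, 0.0], [0.0, 0.0, -1.0]] F [-0.6  0.1  0. ] gap 0.0
[267 237  41  40 961] [-100.  -14.   42.] [-77.   9.  49.]
```

View pics/w2.png

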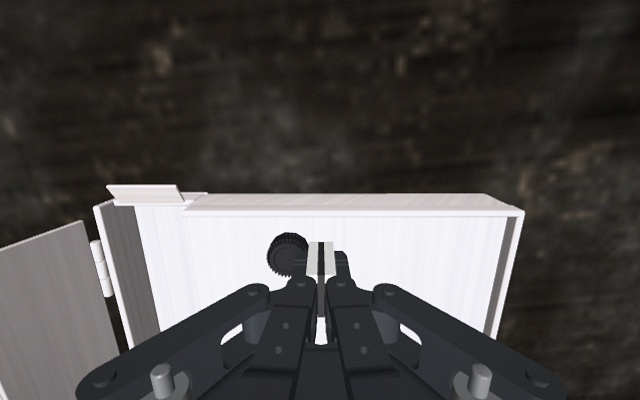

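The wrist view shows the cap riding squarely against the fingers at (288,255). I'll keep pushing it over the edge.

Call:
apply_moves(
  rows=[
    {"xyz":[0,-8,0],"turn":[0,0,0],"grip":0},
    {"xyz":[0,-16,0],"turn":[0,0,0],"grip":0},
    {"xyz":[0,-24,0],"turn":[0,0,0],"grip":0},
    {"xyz":[0,-32,0],"turn":[0,0,0],"grip":0},
    {"xyz":[0,-40,0],"turn":[0,0,0],"grip":0},
    {"xyz":[0,-48,0],"turn":[0,0,0],"grip":0},
    {"xyz":[0,-56,0],"turn":[0,0,0],"grip":0},
    {"xyz":[0,-64,0],"turn":[0,0,0],"grip":0},
    {"xyz":[0,-71,0],"turn":[0,0,0],"grip":0},
    {"xyz":[0,-78,0],"turn":[0,0,0],"grip":0},
    {"xyz":[0,-84,0],"turn":[0,0,0],"grip":0},
    {"xyz":[0,-84,0],"turn":[0,0,0],"grip":0},
  ],
)

```text
clock: 3.92
tcp_pos: [0.4798, -0.1551, 0.04]
orientation: [0.0, 0.05, 0.999, -0.0]
wrist_force: [-0.2, 0.6, 1.1]
finger_gap: -0.0
grip_force: 0.0
```

Run:
```python
from h import *
where();c=imaging.read_camera('wrist');w=(cloud(c)-C)@T*1e3;cv2.imwrite('pics/w3.png',c["color"])
```

```text
3.92 tray mm [-86.2 -68.3  40. ] tool in tray [[-1.0, 0.001, 0.001], [0.001, 1.0, -0.0], [-0.001, -0.0, -1.0]] F [-0.2  0.6  1.1] gap -0.0
```

View pics/w3.png

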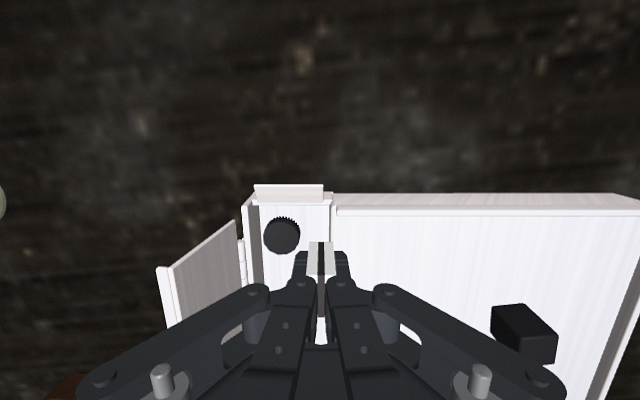

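The first cap lies flat in the trough at (282,235). Next is the middle cap.

Call:
apply_moves(
  rows=[
    {"xyz":[0,0,-40],"turn":[0,0,0],"grip":0},
    {"xyz":[-20,34,-50],"turn":[0,0,0],"grip":0},
    {"xyz":[-42,68,-50],"turn":[0,0,0],"grip":0},
    {"xyz":[-62,102,-50],"turn":[0,0,0],"grip":0},
    {"xyz":[-83,137,-50],"turn":[0,0,0],"grip":0},
    {"xyz":[-83,137,-50],"turn":[0,0,0],"grip":0},
    {"xyz":[-83,137,-30],"turn":[0,0,0],"grip":0},
    {"xyz":[-83,137,-30],"turn":[0,0,0],"grip":0},
  ],
)

```text
clock: 4.63
tcp_pos: [0.5741, -0.0242, 0.0672]
orientation: [-0.002, 0.049, 0.999, 0.0]
wrist_force: [-1.1, 0.4, -0.3]
finger_gap: 0.0001
grip_force: 0.0
```

```bash
cat >> h.py <<'E'
def blob(c,x0,x1,y0=-60,y1=75,z0=42,z1=50):
    w=(cloud(c)-C)@T*1e3
    m=(c["color"].max(2)<70)&(w[...,2]>z0)&(w[...,2]<z1)&(w[...,0]>x0)&(w[...,0]<x1)&(w[...,1]<y1)&(w[...,1]>y0)
    n,l,st,ce=cv2.connectedComponentsWithStats(m.astype(np.uint8))
    for i in range(1,n):
        if st[i,4]>150: p=w[l==i];print(st[i],p.min(0).round(0),p.max(0).round(0))
E
python3 -c "
from h import *;where();c=imaging.read_camera('wrist');blob(c,-28,25);blob(c,-75,-15,z0=58,z1=66,y1=90)"
```

```text
4.63 tray mm [-5.3 71.4 67.2] tool in tray [[-1.0, -0.003, -0.004], [-0.003, 1.0, 0.001], [0.004, 0.001, -1.0]] F [-1.1  0.2 -0.3] gap 0.0001
[254 227  37  33 918] [-14.  28.  42.] [ 8. 52. 48.]
[ 264  176   41   39 1328] [-51.  41.  58.] [-29.  63.  64.]
```

Call:
apply_moves(
  rows=[
    {"xyz":[0,0,20],"turn":[0,0,0],"grip":0},
    {"xyz":[0,0,30],"turn":[0,0,0],"grip":0},
    {"xyz":[0,-5,30],"turn":[0,0,0],"grip":0},
    {"xyz":[0,-11,30],"turn":[0,0,0],"grip":0},
    {"xyz":[0,-17,30],"turn":[0,0,0],"grip":0},
    {"xyz":[0,-24,30],"turn":[0,0,0],"grip":0},
    {"xyz":[0,-32,30],"turn":[0,0,0],"grip":0},
    {"xyz":[0,-40,30],"turn":[0,0,0],"grip":0},
    {"xyz":[0,-48,30],"turn":[0,0,0],"grip":0},
    {"xyz":[0,-56,30],"turn":[0,0,0],"grip":0},
    {"xyz":[0,-62,30],"turn":[0,0,0],"grip":0},
    {"xyz":[0,-68,30],"turn":[0,0,0],"grip":0},
  ],
)

```text
clock: 5.68
tcp_pos: [0.569, -0.0943, 0.04]
orientation: [0.0, 0.05, 0.999, 0.0]
wrist_force: [0.2, 0.3, 0.9]
finger_gap: 0.0001
grip_force: 0.1
```

```bash
python3 -c "
from h import *;where();c=imaging.read_camera('wrist');blob(c,-28,25)"
```

```text
5.68 tray mm [-3.5  1.1 40. ] tool in tray [[-1.0, 0.0, 0.0], [0.0, 1.0, 0.0], [-0.0, 0.0, -1.0]] F [0.2 0.4 0.9] gap 0.0001
[267 239  41  40 969] [-16. -29.  42.] [ 8. -6. 50.]
```

The cap is centred on the fingers, so I continue to y = -68.

Call:
apply_moves(
  rows=[
    {"xyz":[0,-7,0],"turn":[0,0,0],"grip":0},
    {"xyz":[0,-14,0],"turn":[0,0,0],"grip":0},
    {"xyz":[0,-22,0],"turn":[0,0,0],"grip":0},
    {"xyz":[0,-30,0],"turn":[0,0,0],"grip":0},
    {"xyz":[0,-38,0],"turn":[0,0,0],"grip":0},
    {"xyz":[0,-46,0],"turn":[0,0,0],"grip":0},
    {"xyz":[0,-53,0],"turn":[0,0,0],"grip":0},
    {"xyz":[0,-60,0],"turn":[0,0,0],"grip":0},
    {"xyz":[0,-66,0],"turn":[0,0,0],"grip":0},
    {"xyz":[0,-69,0],"turn":[0,0,0],"grip":0},
    {"xyz":[0,-69,0],"turn":[0,0,0],"grip":0},
  ],
)

```text
clock: 6.65
tcp_pos: [0.5622, -0.163, 0.0399]
orientation: [0.0, 0.05, 0.999, -0.0]
wrist_force: [-0.6, -0.2, -0.3]
finger_gap: -0.0003
grip_force: 0.0
```

```bash
python3 -c "
from h import *;where();c=imaging.read_camera('wrist');blob(c,-28,25,-118,0,-5,50)"
```

```text
6.65 tray mm [ -3.4 -67.9  39.9] tool in tray [[-1.0, 0.001, 0.0], [0.001, 1.0, -0.0], [-0.0, -0.0, -1.0]] F [-0.6 -0.3 -0.3] gap -0.0003
[248 200  15  84 760] [ -28. -110.    6.] [  25. -109.   33.]
[ 264  219   37   37 1079] [ -16. -104.    4.] [  8. -81.  19.]
```

Call:
apply_moves(
  rows=[
    {"xyz":[0,0,-40],"turn":[0,0,0],"grip":0},
    {"xyz":[-5,34,-50],"turn":[0,0,0],"grip":0},
    {"xyz":[-25,68,-50],"turn":[0,0,0],"grip":0},
    {"xyz":[-55,95,-50],"turn":[0,0,0],"grip":0},
    {"xyz":[-84,105,-50],"turn":[0,0,0],"grip":0},
    {"xyz":[-84,105,-50],"turn":[0,0,0],"grip":0},
    {"xyz":[-84,105,-30],"turn":[0,0,0],"grip":0},
    {"xyz":[-84,105,-30],"turn":[0,0,0],"grip":0},
  ],
)

```text
clock: 7.37
tcp_pos: [0.6544, -0.0649, 0.0666]
orientation: [-0.002, 0.049, 0.999, 0.0]
wrist_force: [-1.6, 0.4, -0.6]
finger_gap: 0.0003
grip_force: 0.0
```

```bash
python3 -c "
from h import *;where();c=imaging.read_camera('wrist');blob(c,58,106);blob(c,15,60,z0=58,z1=66,y1=90)"
```

```text
7.37 tray mm [78.6 39.  66.6] tool in tray [[-1.0, -0.002, -0.005], [-0.002, 1.0, 0.001], [0.005, 0.001, -1.0]] F [-1.7  0.2 -0.6] gap 0.0003
[253 228  37  34 927] [70. -5. 42.] [93. 19. 48.]
[ 246  164   41   41 1389] [26. -2. 58.] [49. 21. 64.]
```

Call:
apply_moves(
  rows=[
    {"xyz":[0,0,20],"turn":[0,0,0],"grip":0},
    {"xyz":[0,0,30],"turn":[0,0,0],"grip":0},
    {"xyz":[0,-5,30],"turn":[0,0,0],"grip":0},
    {"xyz":[0,-11,30],"turn":[0,0,0],"grip":0},
    {"xyz":[0,-17,30],"turn":[0,0,0],"grip":0},
    {"xyz":[0,-24,30],"turn":[0,0,0],"grip":0},
    {"xyz":[0,-32,30],"turn":[0,0,0],"grip":0},
    {"xyz":[0,-40,30],"turn":[0,0,0],"grip":0},
    {"xyz":[0,-48,30],"turn":[0,0,0],"grip":0},
    {"xyz":[0,-56,30],"turn":[0,0,0],"grip":0},
    {"xyz":[0,-62,30],"turn":[0,0,0],"grip":0},
    {"xyz":[0,-67,30],"turn":[0,0,0],"grip":0},
  ],
)

```text
clock: 8.42
tcp_pos: [0.6495, -0.1337, 0.04]
orientation: [0.0, 0.05, 0.999, 0.0]
wrist_force: [-1.1, -1.2, 0.4]
finger_gap: 0.0
grip_force: 0.1
```

Call:
apply_moves(
  rows=[
    {"xyz":[0,-7,0],"turn":[0,0,0],"grip":0},
    {"xyz":[0,-14,0],"turn":[0,0,0],"grip":0},
    {"xyz":[0,-21,0],"turn":[0,0,0],"grip":0},
    {"xyz":[0,-28,0],"turn":[0,0,0],"grip":0},
    {"xyz":[0,-34,0],"turn":[0,0,0],"grip":0},
    {"xyz":[0,-38,0],"turn":[0,0,0],"grip":0},
    {"xyz":[0,-38,0],"turn":[0,0,0],"grip":0},
  ],
)

```text
clock: 9.0
tcp_pos: [0.6457, -0.1716, 0.0399]
orientation: [0.0, 0.05, 0.999, -0.0]
wrist_force: [0.0, -0.1, -0.6]
finger_gap: -0.0002
grip_force: 0.0
```

Run:
```python
from h import *
where();c=imaging.read_camera('wrist');blob(c,60,106,-118,0,-5,50)
c=imaging.read_camera('top');cv2.imwrite("pics/t2.png",cv2.resize(c["color"][140:265,280:480],None,fx=4,fy=4,interpolation=cv2.INTER_CUBIC))
```

```text
9.0 tray mm [ 80.6 -68.1  39.9] tool in tray [[-1.0, 0.001, 0.0], [0.001, 1.0, -0.0], [-0.0, -0.0, -1.0]] F [ 0.  -0.1 -0.6] gap -0.0002
[249 206  14  78 637] [  60. -110.    5.] [ 106. -109.   33.]
[ 263  224   45   38 1101] [  72. -106.    4.] [ 96. -75.  50.]
```

View pics/t2.png

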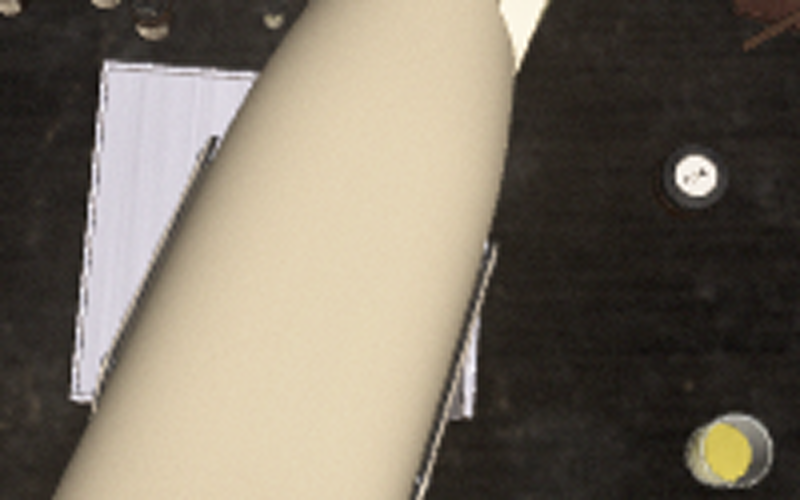

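Only the arm is in the way from above; the jar at (695,178) and beaker at (730,450) are well clear. Next I go up and over, to behind the cover.

Call:
apply_moves(
  rows=[
    {"xyz":[0,0,-40],"turn":[0,0,0],"grip":0},
    {"xyz":[0,0,-80],"turn":[0,0,0],"grip":0},
    {"xyz":[0,0,-110],"turn":[0,0,0],"grip":0},
    {"xyz":[20,-20,-120],"turn":[0,0,0],"grip":0},
    {"xyz":[45,-50,-120],"turn":[0,0,0],"grip":0},
    {"xyz":[70,-80,-120],"turn":[0,0,0],"grip":0},
    {"xyz":[80,-112,-120],"turn":[0,0,0],"grip":0},
    {"xyz":[80,-112,-120],"turn":[0,0,0],"grip":0},
    {"xyz":[80,-112,-120],"turn":[0,0,0],"grip":0},
  ],
)

```text
clock: 9.85
tcp_pos: [0.5543, -0.2753, 0.1602]
orientation: [0.0, 0.051, 0.999, 0.0]
wrist_force: [-0.3, 0.2, 1.0]
finger_gap: -0.0001
grip_force: 0.0
```

Run:
```python
from h import *
where();c=imaging.read_camera('wrist');cv2.imwrite('pics/w4.png',c["color"])
d=imaging.read_camera('top')
for k in (c,d):
  w=(cloud(k)-C)@T*1e3
  b=(k["color"].min(2)>60)
  for a in range(-100,101,25):
    m=b&(abs(w[...,0]-a)<6)&(w[...,1]<-112)&(w[...,1]>-170)&(w[...,2]>60)&(w[...,2]<110)
    if m.sum()>10:
      p=w[m];q=np.polyfit(p[:,2],p[:,1],1);t=p[p[:,2].argmax()];print(a,m.sum(),"top",t.round(0),"angle",(np.pi/2-np.arctan(q[0])).round(2))
blob(c,-110,110,-118,-66,-5,60);blob(d,-110,110,-118,-66,-5,60)
```

```text
9.85 tray mm [   0.  -180.4  160.2] tool in tray [[-1.0, 0.003, 0.001], [0.003, 1.0, 0.0], [-0.001, 0.0, -1.0]] F [-0.3  0.1  1. ] gap -0.0001
-100 179 top [-102. -126.   93.] angle 1.33
-75 156 top [ -78. -128.   93.] angle 1.44
-50 145 top [ -51. -128.   93.] angle 1.33
-25 143 top [ -26. -131.  101.] angle 2.04
0 119 top [  -3. -131.  101.] angle 2.13
25 94 top [  22. -132.  101.] angle 2.08
50 94 top [  47. -125.   93.] angle 1.53
0 29 top [   4. -131.  105.] angle 1.86
25 28 top [  22. -131.  100.] angle 1.86
50 26 top [  51. -129.   97.] angle 1.86
75 30 top [  76. -127.  100.] angle 1.84
100 23 top [  96. -130.   93.] angle 1.85
[371  82  16 192 878] [-110. -118.   -2.] [ 110. -113.    5.]
[399  93  22  25 439] [ -98. -103.   11.] [-76. -83.  20.]
[393 177  20  22 355] [ -15. -103.    8.] [  7. -82.  19.]
[387 250  18  21 293] [  72. -103.    5.] [ 95. -83.  19.]
```

View pics/w4.png

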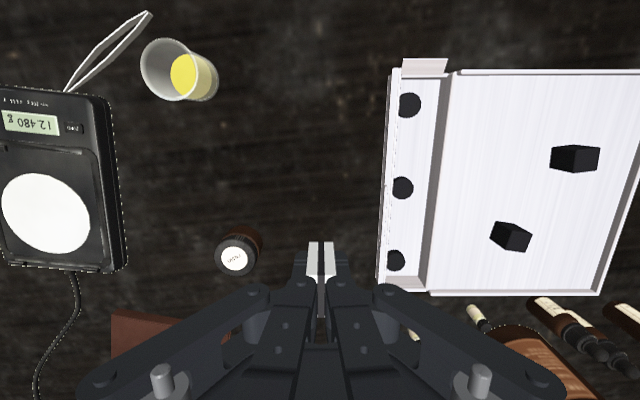

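The wrist view shows all three caps flat in the trough at (410,105), (402,187) and (396,260), with both square caps standing. The cover is at about 1.7 rad. Next I come down behind it and push.

Call:
apply_moves(
  rows=[
    {"xyz":[0,0,40],"turn":[0,0,0],"grip":0},
    {"xyz":[0,0,77],"turn":[0,0,0],"grip":0},
    {"xyz":[0,10,77],"turn":[0,0,0],"grip":0},
    {"xyz":[0,22,77],"turn":[0,0,0],"grip":0},
    {"xyz":[0,30,77],"turn":[0,0,0],"grip":0},
    {"xyz":[0,37,77],"turn":[0,0,0],"grip":0},
    {"xyz":[0,44,77],"turn":[0,0,0],"grip":0},
    {"xyz":[0,51,77],"turn":[0,0,0],"grip":0},
    {"xyz":[0,58,78],"turn":[0,0,0],"grip":0},
    {"xyz":[0,65,79],"turn":[0,0,0],"grip":0},
  ],
)

```text
clock: 10.78
tcp_pos: [0.5623, -0.209, 0.082]
orientation: [0.001, 0.05, 0.999, -0.0]
wrist_force: [1.0, -1.0, -0.0]
finger_gap: 0.0001
grip_force: 0.4
```

Run:
```python
from h import *
where();c=imaging.read_camera('wrist');cv2.imwrite('pics/w5.png',c["color"])
```

```text
10.78 tray mm [   1.3 -113.6   82. ] tool in tray [[-1.0, -0.0, 0.002], [-0.0, 1.0, -0.001], [-0.002, -0.001, -1.0]] F [ 1.1 -0.9 -0. ] gap 0.0001
```

View pics/w5.png

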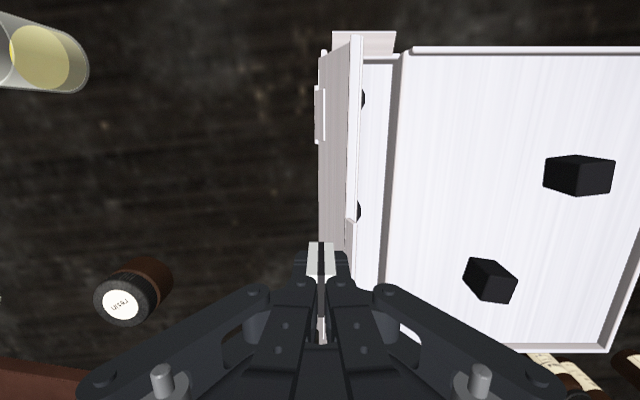

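The cover is now just over upright toward the trough, with its free edge at column ~355. Next I follow the arc down.

Call:
apply_moves(
  rows=[
    {"xyz":[0,6,2],"turn":[0,0,0],"grip":0},
    {"xyz":[0,11,4],"turn":[0,0,0],"grip":0},
    {"xyz":[0,16,7],"turn":[0,0,0],"grip":0},
    {"xyz":[0,21,11],"turn":[0,0,0],"grip":0},
    {"xyz":[0,25,16],"turn":[0,0,0],"grip":0},
    {"xyz":[0,28,21],"turn":[0,0,0],"grip":0},
    {"xyz":[0,31,27],"turn":[0,0,0],"grip":0},
    {"xyz":[0,33,32],"turn":[0,0,0],"grip":0},
    {"xyz":[0,34,36],"turn":[0,0,0],"grip":0},
    {"xyz":[0,34,40],"turn":[0,0,0],"grip":0},
    {"xyz":[0,34,43],"turn":[0,0,0],"grip":0},
    {"xyz":[0,34,43],"turn":[0,0,0],"grip":0},
  ],
)

```text
clock: 11.83
tcp_pos: [0.5647, -0.1755, 0.0376]
orientation: [-0.0, 0.05, 0.999, 0.0]
wrist_force: [0.3, -0.3, -0.2]
finger_gap: 0.0
grip_force: 0.0
```

Run:
```python
from h import *
where();c=imaging.read_camera('wrist');cv2.imwrite('pics/w6.png',c["color"])
```

```text
11.83 tray mm [  0.4 -80.1  37.6] tool in tray [[-1.0, -0.0, -0.0], [-0.0, 1.0, 0.0], [0.0, 0.0, -1.0]] F [ 0.3 -0.2 -0.2] gap 0.0
```

View pics/w6.png

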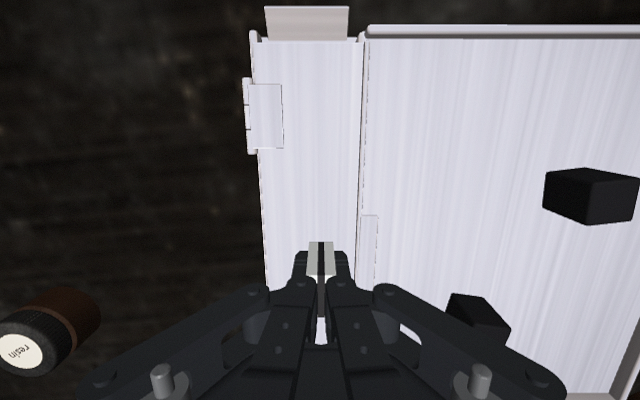

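The cover lies over the trough almost flat. I'll press it gently.

Call:
apply_moves(
  rows=[
    {"xyz":[0,0,1],"turn":[0,0,0],"grip":0},
    {"xyz":[0,0,2],"turn":[0,0,0],"grip":0},
    {"xyz":[0,0,3],"turn":[0,0,0],"grip":0},
    {"xyz":[0,0,3],"turn":[0,0,0],"grip":0},
  ],
)

```text
clock: 12.22
tcp_pos: [0.565, -0.1758, 0.0372]
orientation: [0.001, 0.05, 0.999, -0.0]
wrist_force: [-5.8, 1.7, 15.4]
finger_gap: -0.0002
grip_force: 7.6
```

There is 15 N of support at z = 37.2 mm, which matches the shut height of 37 mm. I come away.

Call:
apply_moves(
  rows=[
    {"xyz":[0,0,0],"turn":[0,0,0],"grip":0},
    {"xyz":[0,0,-15],"turn":[0,0,0],"grip":0},
    {"xyz":[0,0,-50],"turn":[0,0,0],"grip":0},
    {"xyz":[0,0,-90],"turn":[0,0,0],"grip":0},
    {"xyz":[0,0,-130],"turn":[0,0,0],"grip":0},
    {"xyz":[0,40,-150],"turn":[0,0,0],"grip":0},
    {"xyz":[0,40,-150],"turn":[0,0,0],"grip":0},
    {"xyz":[0,40,-150],"turn":[0,0,0],"grip":0},
  ],
)

```text
clock: 12.88
tcp_pos: [0.57, -0.1348, 0.187]
orientation: [0.002, 0.049, 0.999, -0.001]
wrist_force: [0.3, -0.7, -0.8]
finger_gap: 0.0
grip_force: 0.0
```

Run:
```python
from h import *
where();c=imaging.read_camera('wrist');w=(cloud(c)-C)@T*1e3
for a in range(-90,100,30):
  m=(abs(w[...,0]-a)<8)&(w[...,1]>-115)&(w[...,1]<-70)&(w[...,2]>-5)
  if m.sum()>50: p=w[m];print(a,m.sum(),np.median(p[:,2]).round(1),"slope",np.polyfit(p[:,1],p[:,2],1)[0].round(3))
blob(c,-75,60,-30,90,56,68)
```

```text
12.88 tray mm [  1.6 -39.  187. ] tool in tray [[-1.0, -0.003, 0.004], [-0.003, 1.0, -0.001], [-0.004, -0.001, -1.0]] F [ 0.4 -0.7 -0.8] gap 0.0
-90 767 37.4 slope -0.02
-60 687 37.4 slope -0.015
-30 602 37.3 slope 0.015
0 3405 262.6 slope 6.373
30 510 37.3 slope 0.01
60 501 37.5 slope -0.013
90 425 37.5 slope -0.011
[402 143  23  23 480] [-51.  40.  56.] [-30.  61.  64.]
[354 218  23  21 380] [26. -3. 56.] [48. 19. 64.]
```

The cover is flat at 37.4 mm and the squares have not moved.

```bash
python3 -c "
from h import *;print(ticket.hand_in())"
```

```text
the job is handed in; nothing more can be done
None
```

The three round caps are in the trough and the cover is shut flat over them. Both square caps stand where they were, the bottles and jars were left alone, and the job was handed in at about 13 s on the robot's clock; no verdict came back.

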